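# Clamp a box-section stub with a ratchet clamp to the tooth in the green

## Robot

A 6-joint arm with a two-finger parallel gripper is mounted at the origin on the work surface. World frame = base frame: x ahead of the robot, y to its left, z up, the work surface at z = 0. Lengths are in m, angles in rad, forces in N, time in s.
With the tool pointing down it reaches from about 0.2 to 0.875 m from the base axis. Payload 3.4 kg.
Tool frame: the origin (TCP) lies at the very end of the fingers, on their centre line; the grasp point (between the pads) lies 19 mm behind it; z points along the fingers, y is the direction in which the jaws open and shut (so a half turn about z gives the same grasp; the last joint's range is limited). The gripper opens to 94 mm and grips with 3 to 60 N. Pads are 16 mm wide; open, the fingers measure 119 mm over their backs; the gripper's body (75 mm by 177 mm) begins 78 mm behind the grasp point.
Start: joints at [-1.304, 0.276, 1.505, -0, 1.361, -0.121], TCP at [0.217, -0.532, 0.205] pointing down, gripper open.
Joint ranges: [-2.89, 2.89], [-0.75, 2.08], [0.22, 2.7], [-1.18, 4.32], [0.11, 2.71], [-2.7, 2.7]. Speed limits (rad/s): [2.57, 2.57, 3.14, 3.14, 3.14, 3.14].

## Interface

Orientations are given as a unit quaternion [w, x, y, z].
In Python, from bench import arm gives the robot as it stands. The module is installed in compiled form; this text tells all that it offers. Calls block until the motion is done:
- arm.movep(position, orientation): joint-space move of the TCP to a pose.
- arm.move_l(position, ori=None, rate=0.15, contact_N=None): straight line of the TCP; ori=None keeps the orientation; rate is the mean speed in m/s. With contact_N (N) it stops when the force on the tool has changed by that much, and returns True; else False.
- arm.move_j(angles): joint-space move.
- arm.let_go() and arm.close_gripper(grip_force=None): open the fingers fully, or close them until they stop; grip_force is the grip in N (None keeps the last).
- arm.dwell(seconds).
- arm.solve_ik(position, orientation): joint angles nearest the present ones, or None.
- arm.snapshot(name): name is "scene" or "top" or "wrist"; returns a dict with "pixels" (480x640x3 uint8, red, green, blue), "z_map" (480x640 float32, m along the optical axis (not along the pixel's ray), 0 where there is no reading), "mtx" (3x3 intrinsics, pixels), "rvec" (rotation vector, rad) and "tvec" (3), from world to camera coordinates, as OpenCV has them; the wrist camera has in their place "T_tool_cam" (4x4, takes a point from camera to tool coordinates, whose origin is the TCP and whose axes are the flange's). Camera axes: x right, y down, z forward; pixel columns grow to the right and rows downward; lengths in m; the calibration is good to about 2 mm. A picture is of the moment at which its call begins: read the wrist's pose just before it.
A pose or a line that the arm cannot do raises arm.IKError and nothing moves.
- arm.close_job(): hands the job in, once; it reports no verdict.
Trained networks look in a picture, given as the dict that the camera call returned (one of the last four; its "shot" number tells which), for a name from the list of things; names that differ only in an ending like _2 or _b are one class to them, and where a whole thing is asked for, a point or a joint stands for the part that bears it (a point fixed in the world has none). Each returns a list of dicts, best first, with "confidence" (0 to 1); they miss things now and then, are a little off and sometimes report something else, mostly with a low value. They report only what shows in the picture. A call takes as long as a camera call. They do not tell look-alikes from the thing itself.
- arm.silhouettes(target, picture): "pixels" (480x640 bool, what is visible of it) and "rect" ([centre column, centre row, width, height] in pixels, round what is visible of it).
Readings, each from a call of its own:
- arm.read_clock(): time.
- arm.read_qpos(): joint angles.
- arm.read_qd(): joint speeds.
- arm.read_tau(): joint torques, N m.
- arm.read_tcp_pos(): TCP position.
- arm.read_orientation(): TCP orientation.
- arm.read_wrist_force(): force on the tool from outside, world axes, zero at the start.
- arm.read_torque(): the same for the moment, N m.
- arm.read_finger_gap(): opening from 0.0 (shut) to 1.0 (fully open).
Only numpy, scipy, OpenCV 4.12 (cv2) and the standard library are available. Lean on these libraries where they do the work, as an engineer would, in place of code of your own. Each camera call takes 0.05 s, during which the arm holds its last target. There are 200 camera calls.

## Task

Stand the square steel box-section stub upright on the table between the ratchet clamp's pad and the stop bar, in line with the pad. Then wind the clamp's red knob clockwise until the pad holds the stub flush against the stop bar, stopping at the tooth that leaves the sleeve's mouth on the plunger's green band, and let go so that the yellow pawl holds it there. Never wind deep into the red, and leave the other things lying on the table alone.

Things in the scene. Friction and masses are not known exactly. Their poses are not given: they have to be found in the camera images.
- stub_mid (a point): Loose workpiece: bare-steel square box-section stub, 50 x 50 mm outside, 60 mm tall, 0.25 to 0.5 kg, standing on the table with its open end up. This point is its centre, 30 mm above its underside; z up, x and y square to its side faces.
- knob_grip (a point): Centre of the clamp's red bar knob, on the upright axis of the ratchet wheel, 89 mm above the table; turns with the wheel. The bar is 52 mm long (this frame's x), 16 mm wide (y), 32 mm tall (heights 73 to 105 mm); a white line on top marks its +x half. The wheel under it has 12 teeth (0.524 rad each), is 86 mm across and its top is 52 mm above the table.
- pawl_tip (a point): Tip of the yellow sprung pawl beside the wheel, 39 mm from the knob axis when dropped behind a tooth. Winding clockwise (seen from above) it rides up a tooth to 44 mm (up to 0.1 N m more at the knob), then drops with a click: the torque dips by 0.1 N m. It rests about 0.04 rad past that; at the start it rests so. Let go, the wheel falls back to the last tooth passed; no further.
- sleeve_mouth (a point): Mouth of the clamp's aluminium sleeve (24 mm across), 26 mm above the table. Its y is the pad's motion, towards the stop bar; z up. A tooth of winding drives it 8.0 mm. The clamp's blue housing, fixed, 40 mm tall, reaches 50 mm to either side of the knob axis, 75 mm back and 50 mm ahead; the pad's axis passes under the knob axis.
- pad_face (a point): Centre of the black rubber pad's pressing face (30 mm across), same axes as the sleeve mouth: 30 mm ahead of it with the plunger fully out, 12 mm at most pushed in. Rod colours as it goes in: plain for 3.5 mm, green to 14 mm, then red; past 16 mm (26 N) is deep red. Spring 1.6 N per mm, felt as 0.0245 N m per mm at the knob; unloaded the knob drags back with about 0.16 N m.
- stop_face (a point): Middle of the face, towards the pad, of the fixed aluminium stop bar; 26 mm above the table. The bar is 90 mm long (x), 20 mm thick (y), 45 mm tall with two 6 mm pins on top; y points away from the pad. The face is square to the pad's axis, which meets it here. At the start the pad stands 60 to 81 mm from it.
- pipe_stub: loose steel pipe stub, 48 mm across and 55 mm tall, standing; to be left alone. Origin at the centre of its underside.
- flat_bar: loose steel flat-bar offcut, 110 x 30 x 8 mm, lying; to be left alone. Origin at the centre of its underside.
- magnet_square: loose red welding-magnet triangle, about 85 mm, lying; to be left alone. Origin at the centre of its underside.
- wire_brush: loose wooden-handled brush, lying; to be left alone. Origin at the centre of its underside.
- wrench: loose steel wrench, lying; to be left alone. Origin at the centre of its underside.
- spray_can: loose yellow can, 62 mm across and 160 mm tall, standing; to be left alone. Origin at the centre of its underside.
- hammer: loose hammer, lying; to be left alone. Origin at the centre of its underside.
Things that resemble listed ones, but are neither listed nor needed, are in the scene too. Leave any blue look-alike of the part that bears stop_face alone.

How it is judged:
By the outcome, as a careful person would: the job done as asked, in the order asked, and still so for the second after the job is handed in, with the robot touching nothing.
It also fails if it takes over 72 s, if anything falls off the work surface, if the arm or the gripper's body presses on something with over 40 N, if the wrist force passes 120 N, or if a joint passes its speed limit or range.

## Working session

There is one attempt and no reset: what is moved stays moved. The work goes in short steps, each a Python script; the robot and the scene stay as the last script left them, time stands still between calls to the robot, and variables do not carry over. Pictures are saved under pics/ and viewed, about 8 in all and at most 12, crops included, and the job is handed in when it is done.

```bash
mkdir -p pics; cat > h.py <<'E'
import numpy as np, cv2
from scipy.spatial.transform import Rotation as R
from bench import arm
def save(p,name,crop=None,scale=1):
    im=p["pixels"][:,:,::-1]
    if crop: c=crop; im=im[c[1]:c[3],c[0]:c[2]]
    if scale!=1: im=cv2.resize(im,None,fx=scale,fy=scale,interpolation=cv2.INTER_CUBIC)
    cv2.imwrite("pics/"+name,im)
def T_cw(p,tcp=None,q=None):
    """4x4 camera->world"""
    T=np.eye(4)
    if "rvec" in p:
        Rm=cv2.Rodrigues(np.array(p["rvec"],float))[0]
        T[:3,:3]=Rm.T; T[:3,3]=-Rm.T@np.array(p["tvec"],float).ravel(); return T
    T[:3,:3]=R.from_quat(np.roll(q,-1)).as_matrix(); T[:3,3]=tcp
    return T@np.array(p["T_tool_cam"])
def cloud(p,T):
    K=np.array(p["mtx"]); z=p["z_map"]; v,u=np.mgrid[:480,:640]
    P=np.stack([(u-K[0,2])/K[0,0]*z,(v-K[1,2])/K[1,1]*z,z],-1)
    W=P@T[:3,:3].T+T[:3,3]; W[z<=0]=np.nan
    return W
def onplane(p,T,u,v,h):
    K=np.array(p["mtx"]); d=T[:3,:3]@np.array([(u-K[0,2])/K[0,0],(v-K[1,2])/K[1,1],1.])
    o=T[:3,3]; return o+d*(h-o[2])/d[2]
def proj(p,T,X):
    K=np.array(p["mtx"]); c=T[:3,:3].T@(np.array(X)-T[:3,3]); c=K@c; return c[:2]/c[2]
def wrist():
    t,q=np.array(arm.read_tcp_pos()),np.array(arm.read_orientation())
    p=arm.snapshot("wrist"); return p,T_cw(p,t,q)
def down(yaw):
    """tool pointing down, jaw axis (tool y) along angle yaw+... : tool x at angle yaw, tool y at yaw-90deg"""
    q=(R.from_euler('z',yaw)*R.from_euler('x',np.pi)).as_quat(); return np.roll(q,1)
E
python3 - <<'E'
from h import *
print(arm.read_clock(), arm.read_orientation(), down(0))
for n in("top","scene"):
    p=arm.snapshot(n); T=T_cw(p); save(p,n+"0.png"); W=cloud(p,T)
    print(n,T[:3,3])
    for t in("stub_mid","knob_grip","pawl_tip","sleeve_mouth","pad_face","stop_face","pipe_stub"):
        try:
            for d in arm.silhouettes(t,p)[:3]:
                w=W[d["pixels"]]; print(t,round(d["confidence"],2),np.round(d["rect"]),np.round(np.nanmedian(w,0),3),np.round(np.nanpercentile(w[:,2],95),3))
        except Exception as e: print(t,e)
E
```

```text
0.0 [-8.81138836e-04  9.81258646e-01  1.92693248e-01 -6.97476671e-05] [6.123234e-17 1.000000e+00 0.000000e+00 0.000000e+00]
top [0.42551926 0.02435224 1.28926207]
stub_mid 0.65 [230. 260.  31.  27.] [0.56  0.244 0.044] 0.062
stub_mid 0.15 [401. 264.  32.  33.] [ 0.534 -0.149  0.054] 0.106
knob_grip 0.7 [400. 267.  33.  33.] [ 0.535 -0.149  0.054] 0.106
pawl_tip 0.44 [126. 266.  53. 108.] [0.567 0.482 0.023] 0.029
pawl_tip 0.39 [416. 254.   2.   4.] [ 0.563 -0.201  0.052] 0.057
pawl_tip 0.16 [516. 333.  60.  57.] [ 0.377 -0.426  0.008] 0.012
sleeve_mouth 0.59 [371. 271.  14.  10.] [ 0.524 -0.086  0.033] 0.041
stop_face 0.91 [278. 306.  13.  38.] [0.44  0.127 0.046] 0.053
stop_face 0.91 [309. 231.   8.  40.] [0.626 0.054 0.046] 0.053
stop_face 0.79 [326. 279.  17.  42.] [0.503 0.018 0.046] 0.053
pipe_stub 0.54 [267. 181.  20.  26.] [0.746 0.15  0.04 ] 0.057
scene [1.20794795 0.79721932 1.27537229]
stub_mid 0.89 [385. 303.  22.  32.] [0.569 0.255 0.041] 0.061
knob_grip 0.6 [293. 205.  28.  32.] [ 0.548 -0.146  0.053] 0.104
knob_grip 0.48 [275. 202.  10.   6.] [ 0.571 -0.199  0.047] 0.054
pawl_tip 0.34 [295. 204.  30.  32.] [ 0.548 -0.146  0.053] 0.104
sleeve_mouth 0.58 [313. 224.  17.  14.] [ 0.532 -0.081  0.03 ] 0.04
pad_face 0.57 [315. 226.  16.  13.] [ 0.53  -0.072  0.029] 0.04
stop_face 0.87 [386. 254.  31.  28.] [0.452 0.137 0.036] 0.05
stop_face 0.79 [341. 242.  21.  31.] [0.517 0.027 0.038] 0.05
stop_face 0.69 [316. 274.  30.  29.] [0.638 0.063 0.037] 0.05
pipe_stub 0.81 [304. 323.  24.  30.] [0.752 0.155 0.031] 0.055
```

```bash
python3 -c "
import cv2
a=cv2.imread('pics/top0.png')[150:400,100:600]
cv2.imwrite('pics/t1.png',cv2.resize(a,None,fx=1.6,fy=1.6,interpolation=cv2.INTER_CUBIC))"
```

```text
(no output)
```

View pics/t1.png

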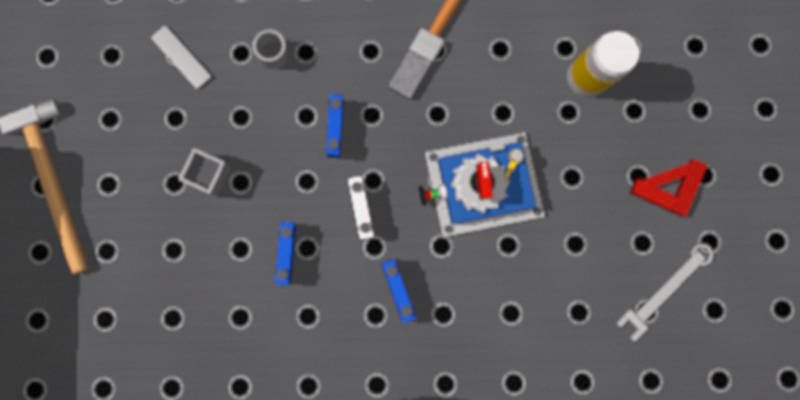

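The top view shows the clamp at crop (485,185) with its pad pointing left at (425,195). The white (aluminium) stop bar is at (360,208), and three blue look-alike bars are at (335,125), (285,253) and (398,290). The square stub is at (202,170) and the round pipe at (268,45). The white bar lying on the pad's axis and the square stub are the ones meant. I'll look closer with the wrist camera.

```bash
python3 - <<'E'
from h import *
import pickle
def look(tag,names):
    p,T=wrist(); W=cloud(p,T); save(p,tag+".png"); pickle.dump((p,T),open(tag+".pkl","wb"))
    print(tag,T[:3,3],arm.read_clock())
    for t in names:
        for d in arm.silhouettes(t,p)[:3]:
            w=W[d["pixels"]]; w=w[~np.isnan(w[:,0])]
            if not len(w): print(t,d["confidence"],d["rect"],"nodepth");continue
            top=w[w[:,2]>np.percentile(w[:,2],95)-.006]
            print(t,round(d["confidence"],2),np.round(d["rect"]),np.round(np.median(w,0),3),"top",np.round((top.min(0)+top.max(0))/2,4),len(top))
print(arm.snapshot("wrist")["T_tool_cam"])
N=("knob_grip","pawl_tip","sleeve_mouth","pad_face","stop_face")
arm.movep([0.50,-0.05,0.30],down(0.388)); print(arm.read_qpos()); look("w1",N)
arm.movep([0.48,0.03,0.30],down(0.388)); look("w2",N)
arm.movep([0.55,0.22,0.25],down(0.388)); look("w3",("stub_mid",))
E
python3 -c "
import cv2,numpy as np
a=[cv2.imread(f'pics/w{i}.png') for i in(1,2)]
cv2.imwrite('pics/w12.png',cv2.resize(np.hstack(a),(800,300),interpolation=cv2.INTER_AREA))"
```

```text
[[ 9.99265047e-04 -9.67619156e-01 -2.52412697e-01  7.34225788e-02]
 [ 9.99999229e-01  1.15290269e-03 -4.60778945e-04 -1.12901903e-03]
 [ 7.36865813e-04 -2.52412042e-01  9.67619563e-01 -1.79893287e-01]
 [ 0.00000000e+00  0.00000000e+00  0.00000000e+00  1.00000000e+00]]
[-2.39503347e-01  1.25019864e-01  1.47214992e+00 -4.77605004e-04
  1.54476060e+00  9.44486302e-01]
w1 [ 0.56760976 -0.02202535  0.47961949] 2.9417
knob_grip 0.95 [423. 212.  74.  80.] [ 0.541 -0.145  0.053] top [ 0.5387 -0.152   0.104 ] 917
pawl_tip 0.54 [472. 203.  31.  32.] [ 0.564 -0.198  0.051] top [ 0.5651 -0.1978  0.0516] 245
sleeve_mouth 0.67 [360. 197.  39.  24.] [ 0.527 -0.084  0.033] top [ 0.5241 -0.0855  0.0389] 219
pad_face 0.58 [356. 193.  32.  28.] [ 0.526 -0.076  0.033] top [ 0.5234 -0.0757  0.0391] 121
stop_face 0.8 [272. 287.  19.  85.] [ 0.393 -0.031  0.046] top [ 0.3878 -0.0326  0.0505] 542
stop_face 0.77 [275.  49.  57.  98.] [0.631 0.054 0.046] top [0.6291 0.0575 0.0506] 862
stop_face 0.76 [266. 178.  31.  84.] [0.51  0.019 0.046] top [0.5074 0.0206 0.05  ] 663
w2 [0.54725996 0.05954748 0.48012704] 
[... 262 characters left out ...]
.5247 -0.0852  0.0388] 251
sleeve_mouth 0.47 [500. 223.  76.  76.] [ 0.54  -0.144  0.053] top [ 0.5384 -0.1519  0.1038] 919
pad_face 0.69 [429. 207.  33.  25.] [ 0.526 -0.072  0.033] top [ 0.5226 -0.0774  0.039 ] 131
pad_face 0.49 [153.  50.  94.  89.] [0.561 0.248 0.043] top [0.5615 0.2498 0.0594] 1177
stop_face 0.88 [228. 202.  58.  80.] [0.446 0.129 0.046] top [0.4423 0.1323 0.0505] 649
stop_face 0.86 [355.  63.  54.  95.] [0.629 0.058 0.046] top [0.6287 0.0577 0.0504] 785
stop_face 0.82 [342. 190.  34.  82.] [0.508 0.022 0.046] top [0.5061 0.0204 0.0502] 607
w3 [0.61754126 0.2479746  0.430055  ] 4.8083
stub_mid 0.84 [295. 193.  79.  79.] [0.562 0.25  0.043] top [0.5623 0.2502 0.0594] 948
```

View pics/w1.png

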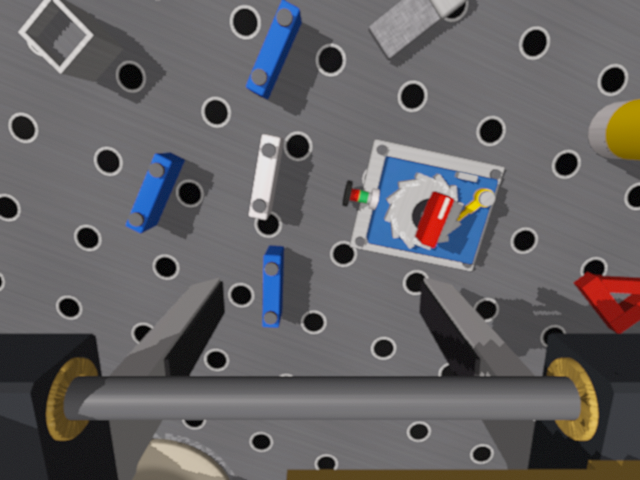

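View pics/w3.png

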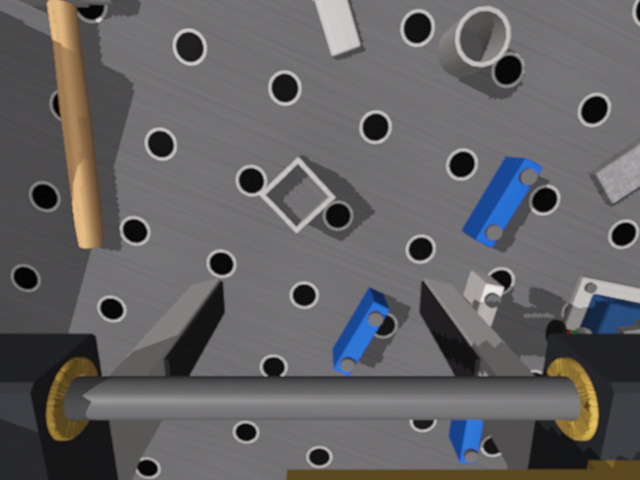

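The wrist view w1 shows the clamp at (425,210), the pad at (348,194) with green and red rod visible, and the white bar at (265,178) square to the pad's axis. In w3 the open-topped square stub is at (297,193), free-standing. Next I'll fit rectangles to the depth clouds.

```bash
python3 - <<'E'
from h import *
import pickle
def fit(W,c,r,z0,z1,lab):
    m=(np.hypot(W[...,0]-c[0],W[...,1]-c[1])<r)&(W[...,2]>z0)&(W[...,2]<z1)
    P=W[m]; k=max(cv2.connectedComponents(m.astype(np.uint8))[0]-1,0)
    (cx,cy),(a,b),an=cv2.minAreaRect((P[:,:2]*1000).astype(np.float32))
    th=np.radians(an)
    if a<b: a,b=b,a; th+=np.pi/2
    print(lab,"c",round(cx,1),round(cy,1),"LxW",round(a,1),round(b,1),"long axis",round(np.degrees(th)%180,1),len(P),k,"z",round(np.median(P[:,2])*1e3,1))
for t in("w1","w2","w3"):
    p,T=pickle.load(open(t+".pkl","rb")); W=cloud(p,T)
    if t!="w3":
        fit(W,(.508,.02),.055,.040,.048,t+" stop")
        fit(W,(.538,-.152),.04,.095,.11,t+" knob")
        fit(W,(.538,-.152),.11,.030,.0445,t+" housing")
        fit(W,(.538,-.152),.05,.048,.056,t+" wheel")
        fit(W,(.5225,-.073),.02,.025,.045,t+" pad/rod")
    else:
        fit(W,(.562,.25),.05,.054,.066,t+" stub")
    if t=="w2": fit(W,(.562,.25),.05,.054,.066,t+" stub")
    m=(np.hypot(W[...,0]-.5,W[...,1]-.1)<.3)&(np.abs(W[...,2])<.01); print("table z",np.median(W[m][:,2]))
p,T=pickle.load(open("w1.pkl","rb"))
save(p,"c1.png",(230,120,520,280),2.75)
E
```

```text
w1 stop c 506.3 20.8 LxW 90.0 20.3 long axis 10.5 1221 1 z 45.6
w1 knob c 538.6 -152.6 LxW 51.8 16.7 long axis 4.6 999 1 z 105.3
w1 housing c 537.4 -146.8 LxW 161.3 100.2 long axis 100.3 5596 1 z 40.5
w1 wheel c 538.6 -152.5 LxW 82.6 82.2 long axis 167.8 2667 1 z 52.6
w1 pad/rod c 525.2 -79.8 LxW 29.6 25.2 long axis 10.6 360 1 z 33.6
table z 0.0008778325611302762
w2 stop c 506.5 20.9 LxW 89.7 20.2 long axis 10.6 1187 1 z 45.6
w2 knob c 538.6 -151.9 LxW 51.9 16.5 long axis 4.0 1076 1 z 105.0
w2 housing c 537.3 -146.8 LxW 162.3 100.2 long axis 100.5 5371 2 z 40.3
w2 wheel c 539.7 -149.9 LxW 85.3 80.0 long axis 153.4 2477 2 z 52.6
w2 pad/rod c 525.1 -79.6 LxW 29.7 25.6 long axis 10.4 391 1 z 33.4
w2 stub c 561.6 250.1 LxW 51.3 50.4 long axis 65.0 1277 1 z 60.3
table z 0.0008070663537695366
w3 stub c 561.8 250.0 LxW 50.2 50.1 long axis 155.3 977 1 z 60.6
table z 0.0007405725897700055
```

View pics/c1.png

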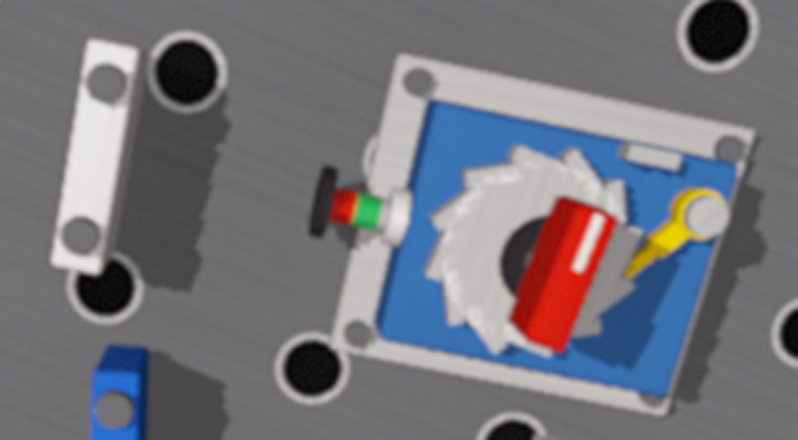

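```bash
cat >> h.py <<'E'
A=np.radians(10.45); U=np.array([-np.sin(A),np.cos(A),0]); KN=np.array([.5386,-.1522,0])
def at(t,z): return KN+t*U+[0,0,z]
E
python3 - <<'E'
from h import *
s=np.array([.5617,.2500,0]); q=down(np.radians(65.2))
arm.movep(s+[0,0,.13],q); arm.move_l(s+[0,0,.028],rate=.12)
arm.close_gripper(30); print("gap mm",arm.read_finger_gap()*94,arm.read_clock())
arm.move_l(s+[0,0,.15]); print("gap mm",arm.read_finger_gap()*94,arm.read_wrist_force())
arm.movep(at(137,.15),down(A+np.pi/2)); print(arm.read_qpos())
arm.move_l(at(137,.045),rate=.12)
print("down",arm.move_l(at(137,.024),rate=.03,contact_N=4),arm.read_tcp_pos(),arm.read_wrist_force())
z=arm.read_tcp_pos()[2]
print("stop",arm.move_l(at(144,z+.0005),rate=.02,contact_N=5),(np.array(arm.read_tcp_pos())-KN)@U,arm.read_wrist_force(),arm.read_clock())
E
```

```text
gap mm 49.742938890463066 7.325
gap mm 49.91082915141027 [ 0.32179783  0.47837138 -4.65482043]Traceback (most recent call last):
  File "<stdin>", line 6, in <module>
bench.IKError: the arm cannot take that pose within its joint ranges
```

```bash
python3 - <<'E'
from h import *
q=down(A+np.pi/2)
arm.movep(at(.137,.15),q); print(arm.read_qpos())
arm.move_l(at(.137,.045),rate=.12)
print("down",arm.move_l(at(.137,.024),rate=.03,contact_N=4),arm.read_tcp_pos(),arm.read_wrist_force())
z=arm.read_tcp_pos()[2]
print("stop",arm.move_l(at(.144,z+.0005),rate=.02,contact_N=5),(np.array(arm.read_tcp_pos())-KN)@U,arm.read_wrist_force(),arm.read_clock())
E
```

```text
[-1.68933329e-01  2.24269108e-01  1.72235808e+00  8.93676686e-04
  1.19535345e+00 -3.50963346e-01]
down True [ 0.51363921 -0.01745822  0.02787395] [-0.29779794 -0.43166724  3.15458958]
stop True 0.14056291167427892 [0.24207523 2.53130776 4.54285596] 11.2167
```

```bash
python3 - <<'E'
from h import *
arm.let_go(); t=np.array(arm.read_tcp_pos()); arm.move_l(t+[0,0,.13],rate=.2)
arm.movep(at(.06,.27),down(A+np.pi/2)); 
p,T=wrist(); W=cloud(p,T); save(p,"p1.png")
c=at(.14,0)
for z0,z1,cc,r,l in((.054,.066,c,.045,"stub"),(.040,.048,at(.176,0),.055,"stop"),(.095,.11,KN,.04,"knob"),(.02,.045,at(.081,0),.02,"pad")):
    P=W[(np.hypot(W[...,0]-cc[0],W[...,1]-cc[1])<r)&(W[...,2]>z0)&(W[...,2]<z1)]
    if len(P)<20: print(l,"none"); continue
    (cx,cy),s,an=cv2.minAreaRect((P[:,:2]*1000).astype(np.float32))
    d=np.array([cx/1e3,cy/1e3,0])-KN
    print(l,"t",round(d@U*1e3,1),"lat",round((d@[np.cos(A),np.sin(A),0])*1e3,1),np.round(s,1),round(an,1),"tmax",np.round(((P-KN)@U).max()*1e3,1))
print(arm.read_clock(),arm.solve_ik(KN+[0,0,.15],down(np.radians(184.3))))
E
```

```text
stub t 140.7 lat -0.5 [50.  49.8] 10.4 tmax 165.6
stop t 153.9 lat -0.3 [90.1 64.1] 10.5 tmax 186.0
knob t -0.6 lat -0.3 [51.8 16.7] 3.6 tmax 10.0
pad t 73.6 lat -0.3 [29.6 24.9] 10.8 tmax 86.1
13.5083 [-0.39972048  0.28967883  1.62790995  0.          1.22400387 -2.04556596]
```

View pics/p1.png

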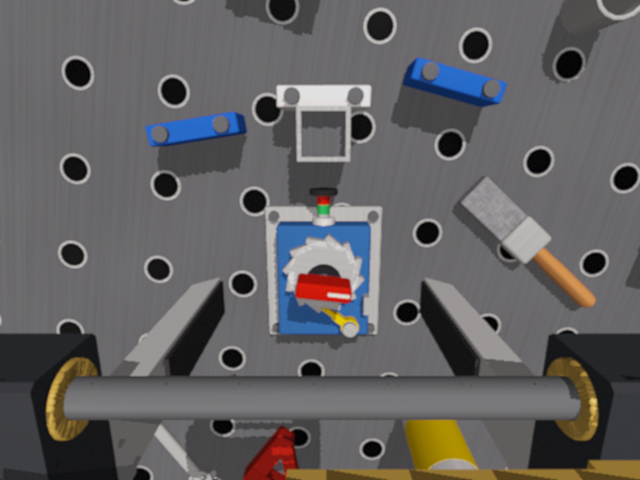

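The stub stands flush on the stop and in line with the pad (lateral difference 0.2 mm). The pad is 29.6 mm from it, so 5 teeth (40 mm) give about 10.4 mm of compression, which is mid-green. Winding now.

```bash
python3 - <<'E'
from h import *
k=np.array([.5386,-.1523,0]); q=down(np.radians(184.2))
arm.movep(k+[0,0,.15],q); arm.move_l(k+[0,0,.076],rate=.1)
t0=arm.read_torque()[2]; f0=np.array(arm.read_wrist_force())
arm.close_gripper(50); print("gap",arm.read_finger_gap()*94,arm.read_clock(),t0)
j=np.array(arm.read_qpos()); q0=j[5]; out=[]
for i in range(1,31):
    a=min(i*.09,2.62+.09); j[5]=q0+a; arm.move_j(j)
    tz=arm.read_torque()[2]-t0; out.append((round(a,2),round(arm.read_qpos()[5]-q0,3),round(tz,3)))
    if abs(tz)>.75 or np.linalg.norm(np.array(arm.read_wrist_force())-f0)>30: print("high"); break
    if a>=2.71: break
print(out, arm.read_wrist_force(),arm.read_clock())
E
```

```text
gap 15.580639496332825 16.9667 -0.03315854670176415
[(0.09, np.float64(0.088), np.float64(0.099)), (0.18, np.float64(0.177), np.float64(0.153)), (0.27, np.float64(0.266), np.float64(0.147)), (0.36, np.float64(0.356), np.float64(0.166)), (0.45, np.float64(0.446), np.float64(0.13)), (0.54, np.float64(0.536), np.float64(0.085)), (0.63, np.float64(0.626), np.float64(0.134)), (0.72, np.float64(0.716), np.float64(0.16)), (0.81, np.float64(0.806), np.float64(0.193)), (0.9, np.float64(0.896), np.float64(0.213)), (0.99, np.float64(0.986), np.float64(-0.282)), (1.08, np.float64(1.076), np.float64(0.107)), (1.17, np.float64(1.166), np.float64(0.233)), (1.26, np.float64(1.256), np.float64(0.195)), (1.35, np.float64(1.346), np.float64(0.133)), (1.44, np.float64(1.436), np.float64(0.185)), (1.53, np.float64(1.526), np.float64(-0.222)), (1.62, np.float64(1.616), np.float64(0.146)), (1.71, np.float64(1.706), np.float64(0.168)), (1.8, np.float64(1.796), np.float64(0.136)), (1.89, np.float64(1.886), np.float64(0.195)), (1.98, np.float64(1.976), np.float64(0.168)), (2.07, np.float64(2.066), np.float64(-0.112)), (2.16, np.float64(2.155), np.float64(0.154)), (2.25, np.float64(2.246), np.float64(0.262)), (2.34, np.float64(2.336), np.float64(0.335)), (2.43, np.float64(2.426), np.float64(0.343)), (2.52, np.float64(2.516), np.float64(0.416)), (2.61, np.float64(2.606), np.float64(0.198)), (2.7, np.float64(2.695), np.float64(0.456))] [ 3.13695508 -3.13244772 -4.45761774] 24.4667
```

Five clicks were felt, and the torque of 0.46 N m matches about 11–12 mm of compression. I'll ease back onto the pawl, release and check.

```bash
python3 - <<'E'
from h import *
j=np.array(arm.read_qpos()); j[5]-=.07; arm.move_j(j); print("tz",arm.read_torque()[2])
arm.let_go(); t=np.array(arm.read_tcp_pos()); arm.move_l(t+[0,0,.08],rate=.15)
arm.movep(at(.05,.24),down(A+np.pi/2)); arm.dwell(.5)
p,T=wrist(); W=cloud(p,T); save(p,"f1.png"); 
u,v=proj(p,T,at(.1,.03)); u,v=int(u),int(v); save(p,"f1c.png",(max(u-130,0),max(v-110,0),u+130,v+110),3)
for z0,z1,cc,r,l in((.054,.066,at(.14,0),.045,"stub"),(.095,.11,KN,.04,"knob")):
    P=W[(np.hypot(W[...,0]-cc[0],W[...,1]-cc[1])<r)&(W[...,2]>z0)&(W[...,2]<z1)]
    (cx,cy),s,an=cv2.minAreaRect((P[:,:2]*1000).astype(np.float32)); d=np.array([cx/1e3,cy/1e3,0])-KN
    print(l,"t",round(d@U*1e3,1),"lat",round((d@[np.cos(A),np.sin(A),0])*1e3,1),np.round(s,1),round(an,1))
print(arm.read_clock())
E
```

```text
tz 0.2475775540776756
stub t 140.9 lat -0.5 [50.1 49.5] 10.6
knob t -0.6 lat 0.0 [51.3 17. ] 34.7
28.225
```

View pics/f1c.png

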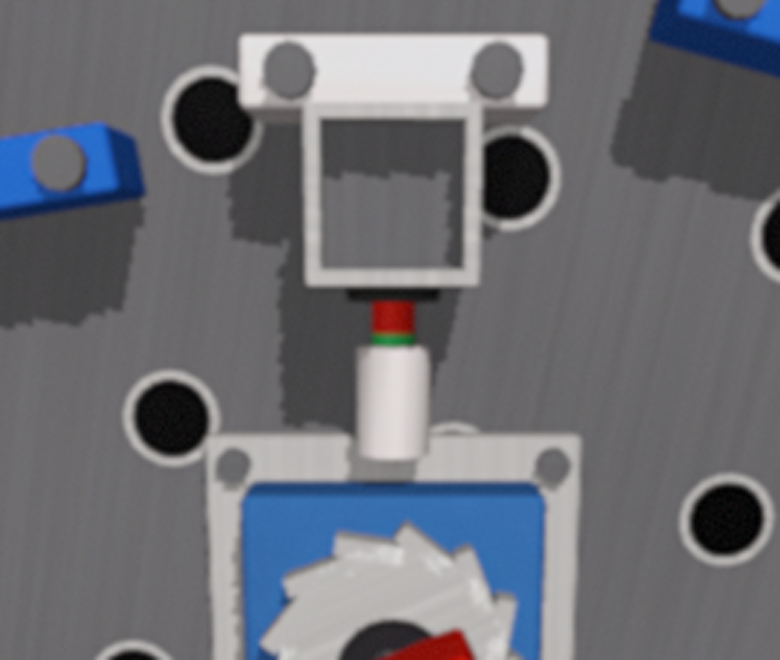

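The view shows the stub flush between pad and stop at crop (392,195). The sleeve mouth, at (392,347), lies on the green band, with green still showing ahead of it. The knob reads 34.7°, where five teeth would put it at 34.1°, so the pawl is holding. Handing in.

```bash
python3 -c "
from bench import arm
arm.close_job()"
```

```text
the job is handed in; nothing more can be done
```

The job is done and handed in: the stub stands between pad and stop bar, and the clamp is wound five teeth and held by the pawl. The last check was at about 28 s on the robot's clock.

- **Placing:** I stood the square stub in line with the pad, within about 0.5 mm. I then slid it until it touched the stop bar and let go.
- **Winding:** I turned the red knob clockwise and felt five clicks, with 0.46 N m at the end. I then eased back about 0.07 rad onto the pawl and released the knob.
- **Last checks:**
  - The stub is upright and flush, with its front face at 165.9 mm against the stop bar's 166.0 mm.
  - The sleeve mouth sits on green, with some green still showing ahead of it; I estimate about 10.4 mm of compression.
  - The knob sits 0.6° from the five-tooth position.
  - The gripper was clear of everything.
- **Errors:** one move was refused because I gave a distance in the wrong unit. Nothing moved, and I corrected it.

No check failed or disagreed. I did not check every other loose item afterwards, but I felt no unexpected contact.

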